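Put the wide scraper away in the knife box

ROBOT

A 6-joint arm with a two-finger parallel gripper is mounted at the origin on a cart in front of the work surface, level with it; the furniture and walls round the work are solid. World frame = base frame: x ahead of the robot, y to its left, z up, the work surface at z = 0. Lengths are in m, angles in degrees, forces in N, time in s.
With the tool pointing down it reaches from about 0.35 to 0.875 m from the base axis. Payload 4.2 kg.
Tool frame: the origin (TCP) lies on the front face of the gripper's body, between the roots of the fingers; the fingertips stand 70 mm ahead of it and the grasp point (between the pads) lies 51 mm ahead of it (r.nose_length is the distance from the TCP to the fingertips, in m); z points along the fingers, y is the direction in which the jaws open and shut (so a half turn about z gives the same grasp; the last joint's range is limited). The gripper opens to 87 mm and grips with 3 to 60 N. Pads are 19 mm wide; open, the fingers measure 117 mm over their backs; the gripper's body (75 mm by 190 mm) begins 51 mm behind the grasp point.
Start: joints at [88.728, 22.042, 0.453, 0, -68.411, -14.817], TCP at [0.173, 0.601, 0.292] pointing down, gripper open.
Joint ranges: [-179.83, 179.83], [-69.29, 118.12], [-61.27, 80.66], [-181.25, 117.63], [-171.15, -9.14], [-177.46, 177.46]. Speed limits (degrees/s): [159.86, 159.86, 180, 180, 180, 180].

INTERFACE

Orientations are given as a 3x3 rotation matrix whose columns are the frame's x, y, z axes.
In Python, from station import telemetry, capture, order, r gives the robot as it stands.
- The arm moves only by the tool drive_tool, never from a script. Its argument "series" is a list of rows, each a list of 4 numbers: the shift along the tool's x, y, z as a fraction of full scale, then the turn about the tool's z as a fraction of full scale. In form: [[dx, dy, dz, turn], ...]. A call has 1 to 10 rows; each row is the pose to reach, as a shift and turn from the pose commanded when the call began, along the tool's axes at that moment; what a row does not reach only later rows make up. Full scale, the value 1, is 0.12 m for a shift and 2 rad for a turn. A row lasts 1/8 s, in which the tool goes at most 62.5 mm and 10.7 degrees, less where a joint would pass 70% of its speed; a pose out of reach is approached as far as the arm can. A call with a number of a shift or a turn outside -1 to 1 is refused whole. A call with a gripper value outside its range is refused whole. "fingers" is the finger opening in mm, from 0 to 87, set as the call begins (left out, the last holds). The fingers move at their own pace and stop on an object; the grip force is fixed at half the most. Time passes only in rows, so rows that repeat a pose let the fingers close. It gives the time, the measured TCP pose, the force and the opening at its end, in the units of the state.
- telemetry.sense(): the state, without advancing time (a new reading comes with each control period).
- capture(name): name is "side" or "top"; returns a dict with "color" (480x640x3 uint8, blue, green, red), "fx", "fy", "cx", "cy" (pixels), "eye" and "attitude" of the camera in the world. Camera axes: x right, y up, looking along -z (the intrinsics and any distortion apply to the point x, -y, -z); pixel columns grow to the right and rows downward; lengths in m; the calibration is good to about 2 mm. A picture is of the moment at which its call begins. There is no depth.
- order.finish_job(): hands the job in, once; it reports no verdict.
The state is a dict: "time_s": time; "joints": joint angles; "joint_velocities": joint speeds; "effort": joint torques, N m; "tcp_pos": TCP position; "ee_rot": TCP orientation; "wrist_force": force on the tool from outside, world axes, zero at the start; "moment": the same for the moment, N m; "gripper_width": opening from 0.0 (shut) to 1.0 (fully open).
Only numpy, scipy, OpenCV 4.12 (cv2) and the standard library are available. Lean on these libraries where they do the work, as an engineer would, in place of code of your own. Each camera call takes 0.05 s, during which the arm holds its last target. There are 200 camera calls.

TASK

The wide griddle scraper is still hanging on the utensil rail: lift it off its hook and put it away in the knife box, blade down in the long slot, lowered gently (not dropped) until its collar rests flat on the white top. Leave the other two tools hanging on their hooks and knock nothing over.

Things in the scene. Friction and masses are not known exactly. Their poses are not given: they have to be found in the camera images.
- scraper: (all sizes here in mm) wide griddle scraper hanging blade down: plain steel blade 100 wide (y), 3 thick (x), 75 high; aluminium collar 60 (y) x 16 (x), z 75 to 89; black grip 28 (y) x 18 (x), z 89 to 200, with a hanging slot 12 wide (y), z 164 to 190, through it along x. About 0.24 kg. Origin mid-way along the blade's lower edge, z up towards the grip
- scraper_eye (a point): middle of the scraper's hanging slot, 177 above its origin; the hook passes through it
- scraper_collar (a point): centre of the underside of the scraper's collar, 75 above its origin; it rests on the knife box's top when the blade is fully in
- spreader: narrow spreader with a 42 wide round-ended blade and the same 28 x 18 black grip, 200 long, hanging on another hook of the rail (origin mid-way along its blade's lower end, z up, y across the blade); to be left hanging
- turner: slotted turner with a 76 wide blade of open bars and the same grip, 200 long, hanging on another hook (origin mid-way along its lower edge, z up, y across the blade); to be left hanging
- spreader_eye (a point): middle of the spreader's hanging slot
- turner_eye (a point): middle of the turner's hanging slot
- utensil_rail: fixed steel rail: 12 mm bar along y at height 262 on posts at y +-168, on a drip tray 130 x 370. Origin at table level below the bar's middle. Hooks at y -110, 0, 110: 6 mm rods straight forward (-x) at height 262, ending 66 forward in an upturned tip, top at 276. Tools hang 36 forward of the bar, slot's upper edge on the rod; a tool must rise 11 to 20 to pass over the tip
- knife_box: fixed knife box: steel case 110 (x) x 230 (y), white slotted top at height 108. Origin at table level under its middle. At its +y end the one long slot, 9 wide (x), 111 long (y); at its -y end three short slots 57 long, knives standing in the outer two, their black grips reaching to height 208
- long_slot (a point): centre of the long slot's mouth, at the level of the white top, (0, 48, 108) in the knife box; y along the slot, z up. The slot is open for 100 below
- squeeze_bottle_10: squeeze bottle, 62 across, 225 high, standing at the right (origin under its middle, z up)
- squeeze_bottle_12: squeeze bottle, 62 across, 225 high, standing at the right
- squeeze_bottle_13: squeeze bottle, 62 across, 225 high, standing at the right
- deli_cup_1: lidded plastic cup, 72 across, 70 high, standing near the front edge
- salt_shaker: shaker, 44 across, 90 high, standing at the back
- spice_cumin: spice jar, 41 across, 105 high, standing at the back
- ramekin_1: small white ramekin, 67 across, 42 high, standing at the right front

How it is judged (in metres and radians):
On the way:
1. the scraper is held in the gripper, off its hook and clear of the rail (distance of scraper_eye from where it was at the start of the episode above 0.06 m and contact force between scraper and utensil_rail below 0.01 N and contact force between the fingers and scraper above 1 N), for 0.1 s.
At the end, for the whole second after the job is handed in: The scraper stands at rest, blade down in the long slot: collar within 4 mm of the white top and 12 mm of the slot's centre, in line with the slot (0.12 rad), upright (0.1 rad). The spreader and the turner still hang on their hooks (moved under 35 mm) (horizontal distance between scraper_collar and long_slot below 0.012 m and z of scraper_collar in the frame of long_slot between -0.006 and 0.004 m and angle between the y axis of scraper and the y axis of long_slot, either way round below 0.12 rad and angle between scraper's own z axis and vertical below 0.1 rad and linear speed of scraper below 0.02 m/s and distance of each of spreader_eye, turner_eye from where it was at the start of the episode below 0.035 m); the robot touches nothing.
It fails at once if the scraper was dropped or slammed into the slot (faster than 0.35 m/s while its blade is in it) (horizontal distance between scraper_collar and long_slot below 0.03 m and z of scraper_collar in the frame of long_slot below 0.073 m and linear speed of scraper above 0.35 m/s).
It fails at once if the spreader or the turner was knocked off its hook (distance of any of spreader_eye, turner_eye from where it was at the start of the episode above 0.06 m).
It fails at once if a bottle, cup, jar or shaker was knocked over (angle between any of squeeze_bottle_10, squeeze_bottle_12, squeeze_bottle_13, deli_cup_1, salt_shaker, spice_cumin, ramekin_1's own z axis and vertical above 0.7 rad).
It also fails if it takes over 45 s, if anything falls off the work surface, if the arm or the gripper's body presses on something with over 40 N, if the wrist force passes 120 N, or if a joint passes its speed limit or range.

## Working session

There is one attempt and no reset: what is moved stays moved. The work goes in short steps, Python scripts to look and compute and a tool call to move; the robot and the scene stay as the last step left them, time stands still between calls to the robot, and variables do not carry over. Pictures are saved under pics/ and viewed, about 8 in all and at most 12, crops included, and the job is handed in when it is done.

Besides the shell and the picture viewer there is one more tool, called as a command line: name --pt "numbers of a row" for each row, then --argument value for the rest. drive_tool: Moves the arm, as the interface text tells. Shift numbers are shares of 0.12 m and turn numbers shares of 2 rad, none past 1 either way. Its arguments: {"type":"object","properties":{"series":{"type":"array","items":{"type":"array","items":{"type":"number","minimum":-1,"maximum":1}}},"fingers":{"type":"number"}},"required":["series"]}

```bash
ls; mkdir -p pics; python3 - <<'E'
from station import telemetry, capture, order, r
import cv2,numpy as np
s=telemetry.sense();print(s['tcp_pos'],np.round(s['ee_rot'],3).tolist(),s['wrist_force'],s['gripper_width'],s['time_s'])
for n in('side','top'):
    c=capture(n);cv2.imwrite(f'pics/{n}0.png',c['color']);print(n,{k:np.round(v,4).tolist() for k,v in c.items() if k!='color'})
E
```

```text
pics
[0.17303285 0.60010769 0.29117289] [[0.961, -0.277, -0.001], [-0.277, -0.961, -0.002], [0.0, 0.002, -1.0]] [ 0.53205778 -0.44810742 -0.28473732] 1.003700873409832 0.0
side {'fx': 487.159, 'fy': 487.159, 'cx': 319.7808, 'cy': 244.3851, 'eye': [0.8375, 0.4813, 1.1798], 'attitude': [[-0.8941, -0.375, 0.2448], [0.4477, -0.763, 0.4663], [0.0119, 0.5266, 0.85]]}
top {'fx': 511.6641, 'fy': 511.6641, 'cx': 309.2356, 'cy': 232.1795, 'eye': [0.2444, 0.0423, 1.5374], 'attitude': [[-0.3925, 0.895, -0.2122], [-0.9198, -0.3813, 0.0931], [0.0025, 0.2317, 0.9728]]}
```

View pics/side0.png

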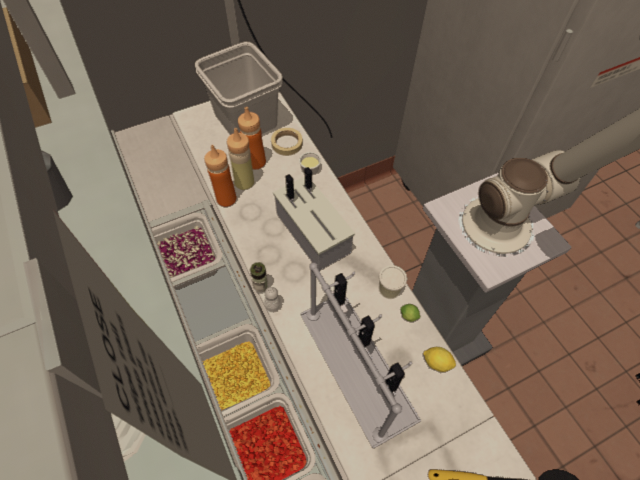

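View pics/top0.png

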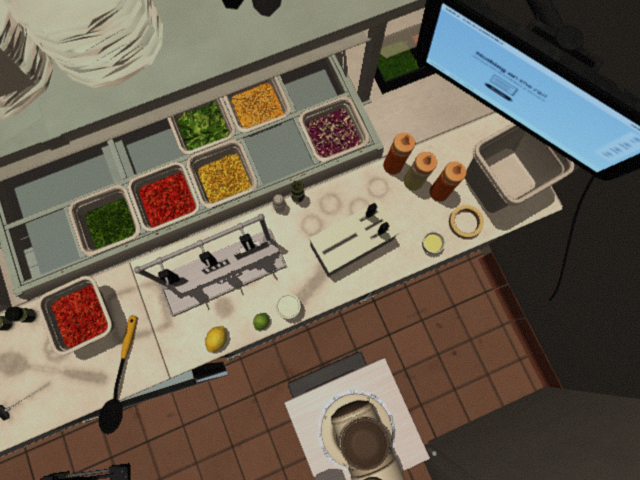

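The side view shows the rail, with its tools at about (340,290), (367,330) and (396,377), and the knife box at about (315,225). In the top view the rail is at about (210,260) and the box at about (350,240). I'll zoom in on both.

```bash
python3 - <<'E'
import cv2,numpy as np
a=cv2.imread('pics/side0.png');b=cv2.imread('pics/top0.png')
A=cv2.resize(a[255:445,295:435],None,fx=3.15,fy=3.15,interpolation=3)   # 441x598
B=cv2.resize(b[210:320,130:300],None,fx=2.1,fy=2.1,interpolation=3)
C=cv2.resize(a[165:265,265:365],None,fx=3,fy=3,interpolation=3)
o=np.zeros((600,800,3),np.uint8);o[:A.shape[0],:A.shape[1]]=A;o[:B.shape[0],442:442+B.shape[1]]=B;o[240:540,442:742]=C
cv2.imwrite('pics/crop1.png',o)
E
```

```text
(no output)
```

View pics/crop1.png

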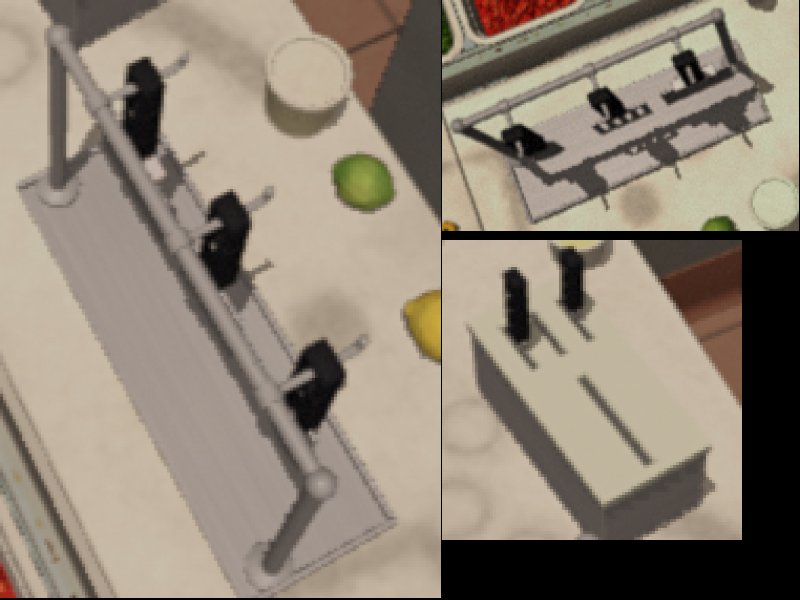

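The crop shows the wide dark blade on the tool nearest the box, crop (700,85), so that one is the scraper. The middle tool is the turner, and the spreader is at the far left. I'll locate the rail ends, the slot and the grip.

```bash
cat > h.py <<'E'
import cv2,numpy as np
def ray(c,u,v):
    d=np.array([(u-c['cx'])/c['fx'],-(v-c['cy'])/c['fy'],-1.]);return np.array(c['eye']),np.array(c['attitude'])@d
def plane(c,u,v,z):
    e,d=ray(c,u,v);return e+d*(z-e[2])/d[2]
def proj(c,p):
    q=np.array(c['attitude']).T@(np.array(p)-c['eye']);return c['cx']-c['fx']*q[0]/q[2],c['cy']+c['fy']*q[1]/q[2]
def tri(a,ua,b,ub):
    e,d=ray(a,*ua);f,g=ray(b,*ub);t=np.linalg.lstsq(np.c_[d,-g],f-e,rcond=None)[0]
    p,q=e+d*t[0],f+g*t[1];return (p+q)/2,np.linalg.norm(p-q)
def blobs(c,lo,hi,roi,amin=15):
    x0,y0,x1,y1=roi;g=cv2.cvtColor(c['color'],cv2.COLOR_BGR2GRAY)[y0:y1,x0:x1]
    cs=cv2.findContours(cv2.inRange(g,lo,hi),cv2.RETR_EXTERNAL,cv2.CHAIN_APPROX_NONE)[0]
    return [(cv2.minAreaRect(k+np.array([x0,y0]))) for k in cs if cv2.contourArea(k)>=amin]
E
python3 - <<'E'
from h import *; from station import capture
np.set_printoptions(precision=4,suppress=True)
S=capture('side');T=capture('top')
for ua,ub in[((313.4,265.5),(262.4,216.7)),((396.6,409),(138.1,270))]:
    print('bar end tri',*tri(S,ua,T,ub),plane(S,*ua,.262),plane(T,*ub,.262))
print('hooktip S',plane(S,352.8,274,.274))
for n,c,roi in(('S',S,(300,205,345,245)),('T',T,(315,225,375,262))):
    for th in(90,120):
        for m in blobs(c,0,th,roi):
            p=cv2.boxPoints(m);i=np.linalg.norm(p[0]-p[1])>np.linalg.norm(p[1]-p[2])
            e=((p[1]+p[2])/2,(p[0]+p[3])/2) if i else ((p[0]+p[1])/2,(p[2]+p[3])/2)
            q=[plane(c,*k,.108) for k in e];d=q[0]-q[1];print(n,th,np.round(e,1).tolist(),'mid',(q[0]+q[1])/2,'len',np.linalg.norm(d),np.degrees(np.arctan2(d[1],d[0])))
for n,c,roi in(('S',S,(325,265,355,315)),('T',T,(235,225,265,262))):
    for m in blobs(c,0,45,roi): print(n,'grip',np.round(cv2.boxPoints(m),1).tolist())
E
```

```text
bar end tri [0.6086 0.0158 0.2561] 0.0019910989809898325 [0.6095 0.0196 0.262 ] [0.6076 0.0152 0.262 ]
bar end tri [0.6036 0.3568 0.2536] 7.52291946219714e-05 [0.6057 0.3579 0.262 ] [0.6013 0.3547 0.262 ]
hooktip S [0.547  0.0808 0.274 ]
S 90 [[305.0, 231.0], [305.0, 244.0]] mid [ 0.5539 -0.1428  0.108 ] len 0.040268101509842315 -115.68302595400377
S 120 [[344.0, 242.0], [336.0, 242.0]] mid [ 0.4784 -0.0901  0.108 ] len 0.02079536873988323 153.82968908647302
S 120 [[305.5, 230.0], [305.5, 244.0]] mid [ 0.552  -0.1436  0.108 ] len 0.04342223443423425 -115.71396965229708
S 120 [[311.29998779296875, 210.8000030517578], [333.20001220703125, 238.8000030517578]] mid [ 0.4956 -0.1595  0.108 ] len 0.10656016402351852 -83.59402858973444
T 90 [[314.0, 250.60000610351562], [320.5, 261.29998779296875]] mid [ 0.4834 -0.0884  0.108 ] len 0.03593585479068782 7.291310883220171
T 90 [[376.20001220703125, 251.89999389648438], [352.3999938964844, 265.20001220703125]] mid [ 0.4241 -0.2082  0.108 ] len 0.07860442155319765 -83.7065982982892
T 90 [[355.6000061035156, 234.3000030517578], [323.20001220703125
[... 157 characters left out ...]
96875, 261.3999938964844]] mid [ 0.4847 -0.088   0.108 ] len 0.03847801255309517 6.079886398932311
T 120 [[376.6000061035156, 251.6999969482422], [351.6000061035156, 265.6000061035156]] mid [ 0.424  -0.2076  0.108 ] len 0.08250673186297935 -84.0056016112046
T 120 [[356.1000061035156, 234.10000610351562], [322.70001220703125, 252.5]] mid [ 0.4923 -0.1613  0.108 ] len 0.11004395910538561 -83.91887891053835
S grip [[332.8999938964844, 303.20001220703125], [336.20001220703125, 273.5], [346.79998779296875, 274.6000061035156], [343.5, 304.3999938964844]]
T grip [[229.60000610351562, 241.0], [257.8999938964844, 228.89999389648438], [265.3999938964844, 246.3000030517578], [237.0, 258.3999938964844]]
```

drive_tool --pt "0 0 -0.35 -0.05" --pt "0 0.1 -0.7 -0.1" --pt "0.2 0.4 -0.9 -0.148" --pt "0.4 0.7 -0.9 -0.148" --pt "0.6 1 -0.9 -0.148" --fingers 62

```text
time_s: 0.82
tcp_pos: [0.2093, 0.4639, 0.4004]
ee_rot: [[1.0, 0.015, -0.0], [0.015, -1.0, 0.0], [-0.0, -0.0, -1.0]]
wrist_force: [0.1, 0.8, 0.6]
gripper_width: 0.72
```

drive_tool --pt "0.3 0.3 0 0" --pt "0.65 0.65 0 0" --pt "1 1 0 0"

```text
time_s: 1.2
tcp_pos: [0.3317, 0.3456, 0.4004]
ee_rot: [[1.0, 0.016, 0.0], [0.016, -1.0, 0.0], [0.0, -0.0, -1.0]]
wrist_force: [0.7, 0.7, 0.6]
gripper_width: 0.711
```

drive_tool --pt "0.35 0.35 0 0" --pt "0.7 0.7 0 0" --pt "1 1 0 0"

```text
time_s: 1.58
tcp_pos: [0.4538, 0.2272, 0.4003]
ee_rot: [[1.0, 0.015, 0.0], [0.015, -1.0, 0.0], [0.0, -0.0, -1.0]]
wrist_force: [-0.2, 1.4, 0.7]
gripper_width: 0.711
```

drive_tool --pt "0.35 0.35 0 0" --pt "0.7 0.7 0 0" --pt "0.9 1 0 0" --pt "0.9 1 0 0"

```text
time_s: 2.08
tcp_pos: [0.5637, 0.1084, 0.3991]
ee_rot: [[1.0, 0.011, -0.002], [0.011, -1.0, -0.001], [-0.002, 0.001, -1.0]]
wrist_force: [-1.6, -0.0, -0.6]
gripper_width: 0.714
```

drive_tool --pt "0.05 0.15 0.2 0" --pt "0.07 0.265 0.4 0" --pt "0.07 0.265 0.4 0"

```text
time_s: 2.45
tcp_pos: [0.5703, 0.0788, 0.3504]
ee_rot: [[1.0, 0.015, -0.004], [0.015, -1.0, -0.001], [-0.004, 0.001, -1.0]]
wrist_force: [0.2, 0.3, 0.6]
gripper_width: 0.712
```

```bash
python3 - <<'E'
from h import *; from station import capture,telemetry
s=telemetry.sense();print(s['tcp_pos'],s['time_s'])
S=capture('side');T=capture('top')
p=np.array(s['tcp_pos']);R=np.array(s['ee_rot'])
for n,c in(('S',S),('T',T)):
    print(n,'tip',proj(c,p+R@[0,0,.07]),'pred grip top/eye/grasp',[np.round(proj(c,(.5717,.0765,z)),1).tolist() for z in(.275,.252,.234)])
A=cv2.resize(S['color'][205:325,285:385],None,fx=4,fy=4,interpolation=3);B=cv2.resize(T['color'][180:300,200:300],None,fx=4,fy=4,interpolation=3)
cv2.imwrite('pics/a1.png',np.hstack([A,B]))
E
```

```text
[0.57026082 0.07884609 0.35040049] 2.45
S tip (np.float64(342.89085101897075), np.float64(276.05348090916436)) pred grip top/eye/grasp [[341.5, 276.7], [341.0, 281.8], [340.6, 285.6]]
T tip (np.float64(243.92549643635837), np.float64(237.64124770727244)) pred grip top/eye/grasp [[244.8, 237.2], [245.8, 239.1], [246.7, 240.6]]
```

View pics/a1.png

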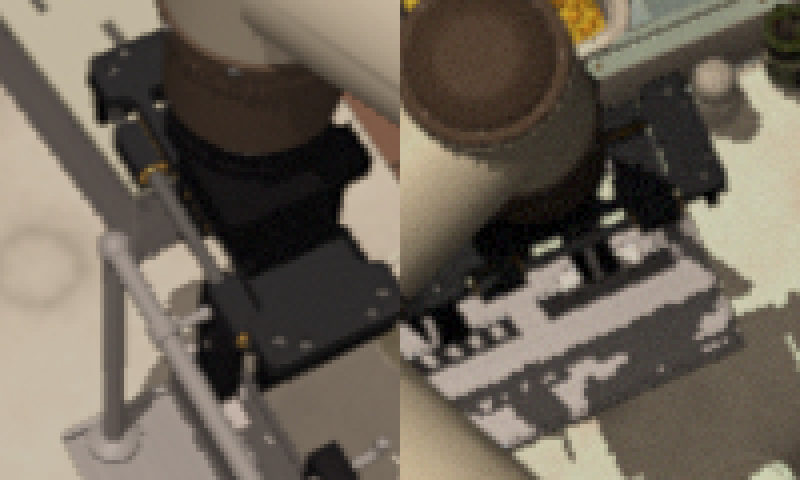

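The picture shows the pads straddling the grip: the fingertips in the top crop are at about (547,243) and (612,215), which matches the projection within 1 px. Next I descend to TCP z 0.288, which leaves the body above the hook tip at 0.276.

drive_tool --pt "0.01 0.02 0.12 0" --pt "0.01 0.02 0.24 0" --pt "0.01 0.02 0.35 0" --pt "0.01 0.02 0.45 0" --pt "0.01 0.02 0.52 0" --pt "0.01 0.02 0.52 0"

```text
time_s: 3.3
tcp_pos: [0.5725, 0.0765, 0.289]
ee_rot: [[1.0, 0.015, -0.001], [0.015, -1.0, -0.001], [-0.001, 0.001, -1.0]]
wrist_force: [0.6, 0.3, -0.1]
gripper_width: 0.711
```

drive_tool --pt "0 0 0 0" --pt "0 0 0 0" --pt "0 0 0 0" --pt "0 0 0 0" --pt "0 0 0 0" --pt "0 0 0 0" --fingers 10

```text
time_s: 4.05
tcp_pos: [0.5727, 0.0767, 0.29]
ee_rot: [[1.0, 0.015, 0.0], [0.015, -1.0, 0.0], [0.0, -0.0, -1.0]]
wrist_force: [0.1, 0.5, 1.0]
gripper_width: 0.32
```

Opening 0.32 is 28 mm, so the grip is held. Next: lift 15.5 mm, then pull forward past the tip.

drive_tool --pt "0 0 -0.045 0" --pt "0 0 -0.09 0" --pt "0 0 -0.13 0" --pt "0 0 -0.13 0"

```text
time_s: 4.55
tcp_pos: [0.5728, 0.0766, 0.306]
ee_rot: [[1.0, 0.015, 0.001], [0.015, -1.0, 0.0], [0.001, -0.0, -1.0]]
wrist_force: [0.1, -0.3, -2.5]
gripper_width: 0.321
```

drive_tool --pt "-0.08 0 0 0" --pt "-0.18 0 0 0" --pt "-0.3 0 0 0" --pt "-0.42 0 0 0" --pt "-0.54 0 0 0" --pt "-0.62 0 0 0" --pt "-0.62 0 0 0"

```text
time_s: 5.42
tcp_pos: [0.4977, 0.0754, 0.3058]
ee_rot: [[1.0, 0.016, 0.001], [0.016, -1.0, 0.0], [0.001, -0.0, -1.0]]
wrist_force: [0.2, 0.6, -2.1]
gripper_width: 0.319
```

```bash
python3 - <<'E'
from h import *; from station import capture,telemetry
s=telemetry.sense();print(s['tcp_pos'],s['wrist_force'],s['gripper_width'],s['time_s'])
S=capture('side');T=capture('top')
A=cv2.resize(S['color'][205:355,305:405],None,fx=4,fy=4,interpolation=3);B=cv2.resize(T['color'][180:330,180:280],None,fx=4,fy=4,interpolation=3)
cv2.imwrite('pics/a2.png',np.hstack([A,B]))
E
```

```text
[0.49766783 0.07542291 0.30581009] [ 0.17795399  0.5992461  -2.09095272] 0.3192559271072194 5.425
```

View pics/a2.png

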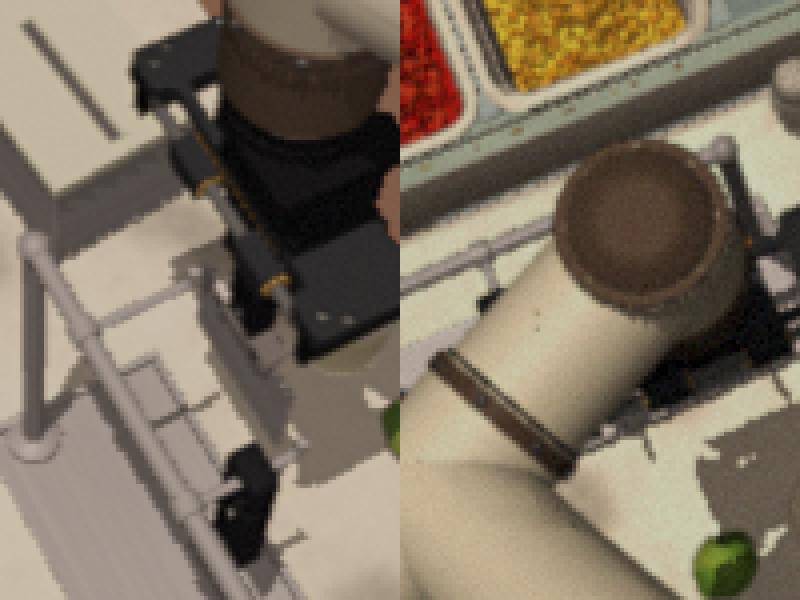

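The side crop shows the scraper held, with its blade hanging clear of the hook at (250,350). The turner is still hanging. Next I raise it and carry it to the box, turning to match the slot.

drive_tool --pt "0 0 -0.2 0" --pt "0 0 -0.45 0" --pt "0 0.15 -0.6 -0.01" --pt "0 0.4 -0.62 -0.02" --pt "0 0.7 -0.62 -0.035" --pt "0 1 -0.62 -0.047"

```text
time_s: 6.28
tcp_pos: [0.5006, -0.0456, 0.3798]
ee_rot: [[0.994, 0.11, 0.0], [0.11, -0.994, -0.0], [0.0, 0.0, -1.0]]
wrist_force: [-0.2, -0.7, -1.8]
gripper_width: 0.319
```

drive_tool --pt "-0.02 0.3 0 0" --pt "-0.04 0.6 0 0" --pt "-0.06 0.85 0 0" --pt "-0.07 0.95 0 0" --pt "-0.07 0.95 0 0" --pt "-0.07 0.95 0 0"

```text
time_s: 7.02
tcp_pos: [0.5043, -0.1582, 0.3798]
ee_rot: [[0.994, 0.11, -0.0], [0.11, -0.994, 0.0], [0.0, -0.0, -1.0]]
wrist_force: [0.7, -0.1, -2.5]
gripper_width: 0.32
```

```bash
python3 - <<'E'
from h import *; from station import capture,telemetry
s=telemetry.sense();print(s['tcp_pos'],np.round(s['ee_rot'],4).tolist(),s['gripper_width'],s['time_s'])
S=capture('side');T=capture('top')
cv2.imwrite('pics/S3.png',S['color']);cv2.imwrite('pics/T3.png',T['color'])
A=cv2.resize(S['color'][150:270,265:365],None,fx=4,fy=4,interpolation=3);B=cv2.resize(T['color'][180:300,300:400],None,fx=4,fy=4,interpolation=3)
cv2.imwrite('pics/a3.png',np.hstack([A,B]))
E
```

```text
[ 0.5043223  -0.15815294  0.37977785] [[0.994, 0.1097, -0.0], [0.1097, -0.994, 0.0003], [0.0, -0.0003, -1.0]] 0.32019913505010594 7.025
```

View pics/a3.png

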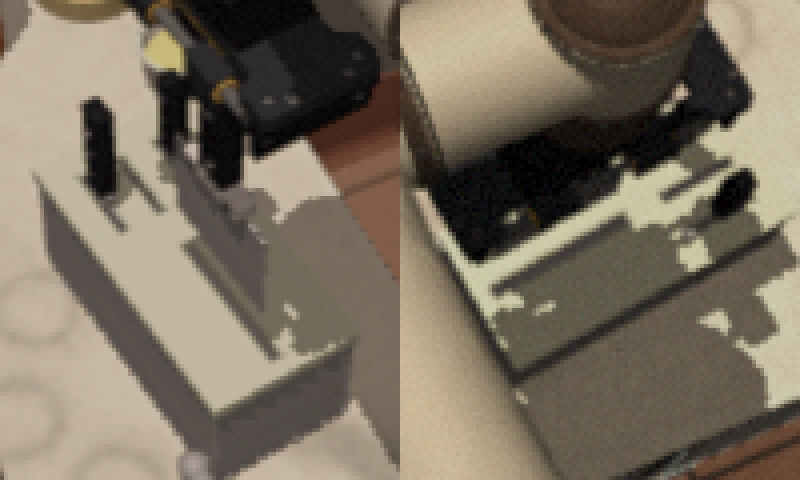

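The blade's lower edge in the crop runs from about (180,225) to (265,308), and the slot from (187,243) to (278,355). I'll correct towards the slot and lower to about 8 mm above the top, so edge and slot can be compared directly.

drive_tool --pt "-0.04 0 0 0" --pt "-0.08 0.005 0.08 0" --pt "-0.08 0.005 0.18 0" --pt "-0.08 0.005 0.28 0" --pt "-0.08 0.005 0.36 0" --pt "-0.08 0.005 0.4 0" --pt "-0.08 0.005 0.4 0"

```text
time_s: 8.0
tcp_pos: [0.4947, -0.1605, 0.3315]
ee_rot: [[0.994, 0.109, -0.001], [0.109, -0.994, -0.0], [-0.001, 0.0, -1.0]]
wrist_force: [-0.2, -0.6, -3.3]
gripper_width: 0.319
```

```bash
python3 - <<'E'
from h import *; from station import capture,telemetry
s=telemetry.sense();print(s['tcp_pos'],np.round(s['ee_rot'],4).tolist(),s['gripper_width'],s['time_s'])
S=capture('side');T=capture('top')
p=np.array(s['tcp_pos']);R=np.array(s['ee_rot'])
z0=.075+p[2]-.290
for y in(-.05,.05):
  for dx in (-.0015,.0015):
    q=p+R@[dx,-y,0];q[2]=z0;print('pred edge corner',y,dx,np.round(proj(S,q),1),np.round(proj(T,q),1))
A=cv2.resize(S['color'][185:260,290:360],None,fx=8,fy=8,interpolation=3)
B=cv2.resize(T['color'][220:290,300:330],None,fx=8,fy=8,interpolation=3)
o=np.zeros((600,800,3),np.uint8);o[:600,:560]=A;o[:560,560:]=B
cv2.imwrite('pics/a4.png',o)
E
```

```text
[ 0.49472902 -0.16047496  0.3314709 ] [[0.994, 0.109, -0.0007], [0.109, -0.994, -0.0001], [-0.0007, 0.0, -1.0]] 0.31941494782904034 8.0
pred edge corner -0.05 -0.0015 [312.6 209.1] [354.5 234. ]
pred edge corner -0.05 0.0015 [311.6 209.6] [353.9 233.1]
pred edge corner 0.05 -0.0015 [333.2 235.5] [324.  250.9]
pred edge corner 0.05 0.0015 [332.2 236. ] [323.5 250. ]
```

View pics/a4.png

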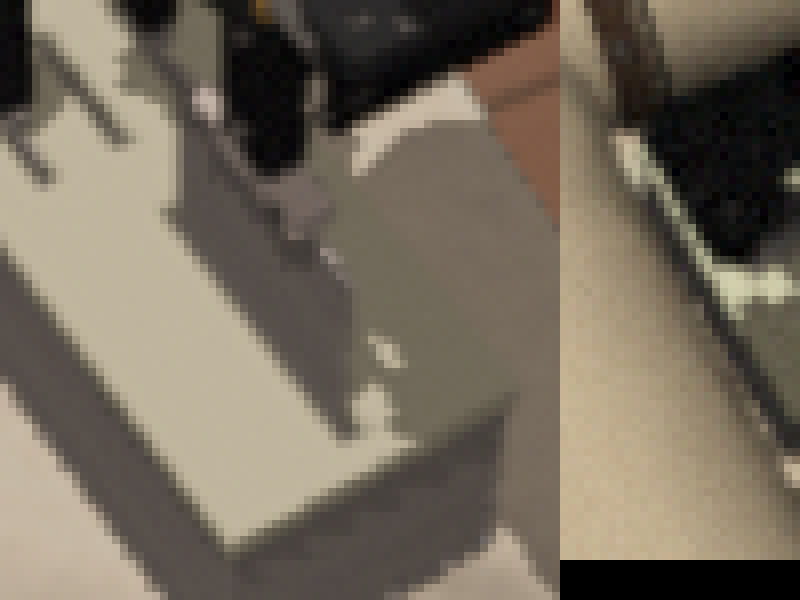

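The blade lines up with the slot along y: its ends are at crop x of about 182 and 352, against slot ends of 172 and 350 plus the height parallax. Across the slot, forward kinematics (FK) and the image agree to 1–2 mm. I'll lower gently and watch the force.

drive_tool --pt "0 0 0.03 0" --pt "0 0 0.06 0" --pt "0 0 0.09 0" --pt "0 0 0.11 0" --pt "0 0 0.13 0" --pt "0 0 0.13 0"

```text
time_s: 8.85
tcp_pos: [0.4946, -0.1604, 0.316]
ee_rot: [[0.994, 0.109, -0.0], [0.109, -0.994, 0.0], [-0.0, -0.0, -1.0]]
wrist_force: [-0.4, 0.7, -2.6]
gripper_width: 0.323
```

No contact, and the lower edge is now about 7 mm below the mouth. Continuing slowly.

drive_tool --pt "0 0 0.04 0" --pt "0 0 0.08 0" --pt "0 0 0.12 0" --pt "0 0 0.16 0" --pt "0 0 0.2 0" --pt "0 0 0.2 0"

```text
time_s: 9.6
tcp_pos: [0.4945, -0.1604, 0.2917]
ee_rot: [[0.994, 0.109, -0.001], [0.109, -0.994, 0.0], [-0.001, -0.0, -1.0]]
wrist_force: [0.2, 0.2, -2.3]
gripper_width: 0.321
```

drive_tool --pt "0 0 0.05 0" --pt "0 0 0.1 0" --pt "0 0 0.15 0" --pt "0 0 0.19 0" --pt "0 0 0.22 0" --pt "0 0 0.22 0"

```text
time_s: 10.35
tcp_pos: [0.4946, -0.1605, 0.2656]
ee_rot: [[0.994, 0.109, -0.001], [0.109, -0.994, -0.0], [-0.001, -0.0, -1.0]]
wrist_force: [-0.5, 0.9, -2.2]
gripper_width: 0.322
```

drive_tool --pt "0 0 0.03 0" --pt "0 0 0.06 0" --pt "0 0 0.09 0" --pt "0 0 0.11 0" --pt "0 0 0.12 0" --pt "0 0 0.12 0"

```text
time_s: 11.1
tcp_pos: [0.4947, -0.1604, 0.2514]
ee_rot: [[0.994, 0.109, -0.0], [0.109, -0.994, -0.0], [-0.0, 0.0, -1.0]]
wrist_force: [-1.0, -0.7, -2.5]
gripper_width: 0.319
```

drive_tool --pt "0 0 0.008 0" --pt "0 0 0.016 0" --pt "0 0 0.02 0" --pt "0 0 0.02 0"

```text
time_s: 11.6
tcp_pos: [0.4947, -0.1604, 0.249]
ee_rot: [[0.994, 0.109, -0.0], [0.109, -0.994, -0.0], [-0.0, -0.0, -1.0]]
wrist_force: [-0.8, -0.0, -2.5]
gripper_width: 0.319
```

drive_tool --pt "0 0 0.006 0" --pt "0 0 0.012 0" --pt "0 0 0.012 0"

```text
time_s: 11.98
tcp_pos: [0.4947, -0.1605, 0.2481]
ee_rot: [[0.994, 0.109, 0.0], [0.109, -0.994, -0.0], [0.0, 0.0, -1.0]]
wrist_force: [-1.0, 0.5, 1.5]
gripper_width: 0.319
```

drive_tool --pt "0 0 0.006 0" --pt "0 0 0.01 0" --pt "0 0 0.01 0"

```text
time_s: 12.35
tcp_pos: [0.4947, -0.1605, 0.2481]
ee_rot: [[0.994, 0.109, 0.001], [0.109, -0.994, -0.0], [0.001, 0.001, -1.0]]
wrist_force: [-2.9, 2.0, 7.4]
gripper_width: 0.318
```

Contact came at TCP z 0.248, just as predicted, so the collar is seated. Releasing and retreating straight up.

drive_tool --pt "0 0 -0.005 0" --pt "0 0 -0.005 0" --pt "0 0 -0.005 0" --pt "0 0 -0.005 0" --pt "0 0 -0.005 0" --fingers 55

```text
time_s: 12.98
tcp_pos: [0.4947, -0.1605, 0.2469]
ee_rot: [[0.994, 0.109, -0.0], [0.109, -0.994, -0.0], [-0.0, 0.0, -1.0]]
wrist_force: [0.1, -0.4, 0.4]
gripper_width: 0.628
```

drive_tool --pt "0 0 -0.1 0" --pt "0 0 -0.3 0" --pt "0 0 -0.6 0" --pt "0 0 -0.9 0" --pt "0 0 -1 0" --pt "0 0 -1 0"

```text
time_s: 13.72
tcp_pos: [0.4947, -0.1604, 0.3676]
ee_rot: [[0.994, 0.109, 0.002], [0.109, -0.994, 0.0], [0.002, -0.0, -1.0]]
wrist_force: [-0.3, 0.6, -0.6]
gripper_width: 0.633
```

drive_tool --pt "-0.3 -0.3 -0.1 0" --pt "-0.6 -0.6 -0.1 0" --pt "-0.9 -1 -0.1 0" --pt "-0.9 -1 -0.1 0"

```text
time_s: 14.22
tcp_pos: [0.3715, -0.0514, 0.3781]
ee_rot: [[0.993, 0.114, -0.001], [0.114, -0.993, 0.001], [-0.001, -0.001, -1.0]]
wrist_force: [0.6, -1.2, 0.2]
gripper_width: 0.633
```

```bash
python3 - <<'E'
from h import *; from station import capture,telemetry
s=telemetry.sense();print(s['tcp_pos'],s['wrist_force'],s['time_s'])
S=capture('side');T=capture('top')
A=cv2.resize(S['color'][140:420,260:430],None,fx=2.1,fy=2.1,interpolation=3);B=cv2.resize(T['color'][190:290,290:400],None,fx=4,fy=4,interpolation=3)
o=np.zeros((600,800,3),np.uint8);o[:A.shape[0],:A.shape[1]]=A;o[:B.shape[0],360:]=B
cv2.imwrite('pics/a5.png',o)
# predicted grip axis if seated upright at slot
for z in(.108,.233): print(np.round(proj(S,(.494,-.160,z)),1),np.round(proj(T,(.494,-.160,z)),1))
E
```

```text
[ 0.37148329 -0.05138307  0.37808706] [ 0.55023444 -1.17229001  0.16441786] 14.225
[322.5 224.2] [338.8 242.9]
[323.4 195.4] [341.6 232.8]
```

View pics/a5.png

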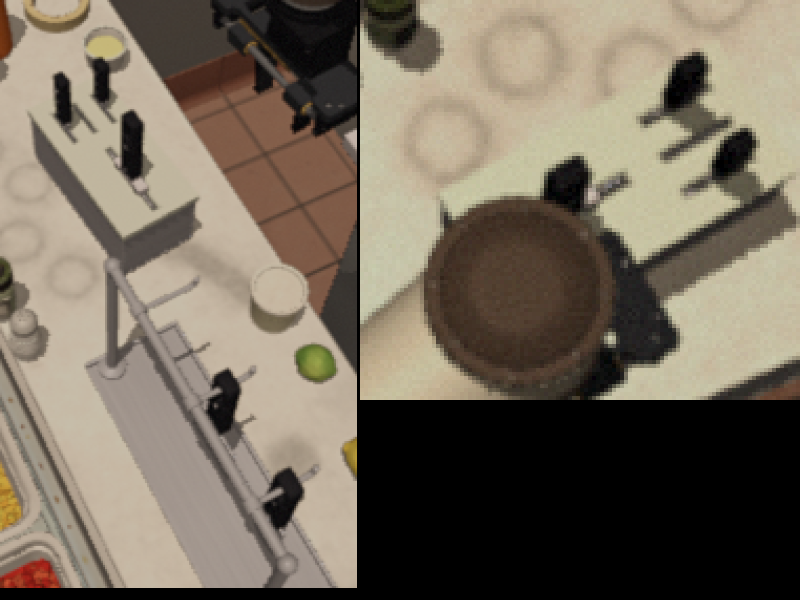

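The view shows the scraper upright in the slot. Its grip is at side px (323,195–225), against a prediction of (323,195)–(322.5,224). The other two tools are still hanging and nothing has fallen.

```bash
python3 -c "
from station import order;print(order.finish_job())"
```

```text
the job is handed in; nothing more can be done
None
```

I took the scraper off its hook, lowered it slowly into the long slot until the collar touched, released it and backed the gripper away. The job was handed in at about 14 s of the 45 s allowed. The hand-in gives no verdict, so the checks below are my own.

- **Seating:** first contact came at TCP height 0.248 m, as predicted for the collar on the white top. The force rose to about 7 N.
- **Final pictures:** the grip stands upright within about 1 px of where a seated scraper should appear in the side view. The arm partly hid it in the top view.
- **Other things:** the spreader and turner still hang on their hooks. The cup, shaker and jars in the last crops are upright; the crops did not fully show the three bottles, and the arm went nowhere near them.
- **Disagreement:** the two cameras put the slot about 3 mm apart along x. I used their mean, and the blade went in without any sideways force.

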